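# Stack the ear-tag cassettes

### The job

Turn the carousel by its middle knob until the bay with the green tag cassette stands at the red pointer on the tray side, the cassette still in it. Then stack that cassette and the green one lying on the planks, in either order, onto the green cassette in the slatted tray, as one square, flush-edged pile lying flat; set them down gently without dropping them, and leave the bottom cassette where it lies. Leave the yellow cassette in its bay and the jar, applicator and punch where they are.

Things in the scene. Friction and masses are not known exactly. Their poses are not given: they have to be found in the camera images.
- carousel_base: fixed dark round foot under the carousel; origin on the carousel's axis at shelf level; an arm along its own -x ends in a red pointer block (24 mm high) 159 mm from the axis, on the left (+y) side of the carousel, facing the tray
- carousel: grey turntable, radius 145 mm, top at 30 mm; vertical axis through its origin (at shelf level); stiff (0.12 N m), stays where left. Four bays, boards 92 x 44 mm falling outward at 30 degrees to a 10 mm lip: green bay along its -x, yellow along +x, two empty. At the start the green bay is 0.6 to 1.4 rad from the pointer, on the far (+x) side: turn counter-clockwise seen from above
- knob (a point): centre of the black bar-shaped knob on the carousel's axis, turning with it: 56 mm long along the carousel's x, 16 mm thick along its y, 36 mm high, its centre 134 mm above the shelf; grip it across its thickness
- green_bay (a point): centre of the sloped face of the green bay, 95 mm from the axis, 64 mm above the shelf
- yellow_bay (a point): the same point of the yellow bay, opposite
- cassette_bay: green cattle-tag cassette resting in the green bay, leaning at 30 degrees with its top face looking outward; its -x edge is the low one, against the lip; its sides overhang the board by 6 mm each; 80 (its x) x 56 (its y) x 14 (z) mm, about 70 g; origin at the centre of its underside, z out of its top face, where a pale tag outline shows
- cassette_plank: green cassette lying flat on the planks to the right (-y); 80 (its x) x 56 (its y) x 14 (z) mm, about 70 g; origin at the centre of its underside, z out of its top face, where a pale tag outline shows
- cassette_tray: green cassette lying flat in the tray, the bottom of the pile; 80 (its x) x 56 (its y) x 14 (z) mm, about 70 g; origin at the centre of its underside, z out of its top face, where a pale tag outline shows
- cassette_yellow: yellow cassette in the yellow bay, not wanted; same size as the green ones
- tray: fixed slatted wooden tray to the left (+y), 190 x 180 mm; origin at its centre at shelf level; the slats' top is 32 mm above the shelf, two low side rims (along its x) rise 6 mm more; a crank on its +y side, fixed
- pin_jar: yellow plastic jar, 60 mm across, 85 mm high, loose; origin at the centre of its underside
- applicator: grey steel ear tag applicator (pliers), 210 mm long along its x, 24 mm thick, lying loose; origin near its middle at shelf level
- punch: chrome tag pin punch, 120 mm long along its x, 14 mm thick, lying loose; origin near its middle on the underside
Not all that is in view belongs to the job. What is shaped like the cassette_plank but grey is not meant. What is shaped like the cassette_bay but grey is not meant.

How it is judged:
By the outcome, as a careful person would: the job done as asked, in the order asked, and still so for the second after the job is handed in, with the robot touching nothing.
It also fails if it takes over 67 s, if anything falls off the work surface, if the arm or the gripper's body presses on something with over 40 N, if the wrist force passes 120 N, or if a joint passes its speed limit or range.

### The arm

A 6-joint arm with a two-finger parallel gripper is mounted at the origin on the work surface. World frame = base frame: x ahead of the robot, y to its left, z up, the work surface at z = 0. Lengths are in mm, angles in rad, forces in N, time in s.
With the tool pointing down it reaches from about 300 to 775 mm from the base axis. Payload 14.6 kg.
Tool frame: the origin (TCP) lies on the mounting face of the last link; the fingertips stand 199 mm ahead of it and the grasp point (between the pads) lies 180 mm ahead of it; z points along the fingers, y is the line along which they close (so a half turn about z gives the same grasp; the last joint's range is limited). The gripper opens to 94 mm and grips with 3 to 60 N. Pads are 16 mm wide; open, the fingers measure 119 mm over their backs; the gripper's body (75 mm by 177 mm) begins 78 mm behind the grasp point.
Start: joints at [-1.368, 0.3, 1.521, -0, 1.321, -0.067], TCP at [146.59, -530.096, 404.646] pointing down, gripper open.
Joint ranges: [-3.03, 3.03], [-0.79, 2.21], [0.23, 2.52], [-1.04, 4.18], [0, 3.07], [-2.55, 2.55]. Speed limits (rad/s): [2.22, 2.22, 2.57, 3.14, 3.14, 3.14].

### API

Orientations are given as [roll, pitch, yaw] about the fixed x, y, z axes, in that order (R = Rz(yaw) Ry(pitch) Rx(roll)).
In Python, from cell import manip gives the robot as it stands. The module is installed in compiled form; this text tells all that it offers.
- The arm moves only by the shell command python3 -m creep 'ROWS' [FORCE]. ROWS is a JSON object of lists of equal length, an entry for each row: "slide": the shift along the world's x, y, z in cm, a list of three; "turn": the turn about the world's z in rad; "claw": the opening, from 0 (shut) to 1 (fully open). A call has 1 to 8 rows; each row shifts and turns the commanded pose from where the row before left it; what a row does not reach is not made up. A row lasts 1/8 s, in which the tool goes at most 62.5 mm and 10.7 degrees, less where a joint would pass 70% of its speed; a pose out of reach is approached as far as the arm can. A call with a gripper value outside its range is refused whole. The fingers move at their own pace and stop on an object; FORCE is the grip in N (left out, the last holds). Time passes only in rows, so rows that do not move let the fingers close. It gives the time, the measured TCP pose, the force, the opening and the grip force at its end, in the units of the state.
- manip.read_state(): the state, without advancing time (a new reading comes with each control period).
- manip.camera(name): name is "scene" or "side" or "wrist"; returns (picture, depth): 400x640x3 uint8, red, green, blue; 400x640 float32, mm along the optical axis (not along the pixel's ray), 0 where there is no reading.
- manip.calibration(name): a dict with "intrinsics" (3x3 intrinsics, pixels), "pose" (4x4, takes a point from camera to world coordinates). Camera axes: x right, y up, looking along -z (the intrinsics and any distortion apply to the point x, -y, -z); pixel columns grow to the right and rows downward; lengths in mm; the calibration is good to about 2 mm. A picture is of the moment at which its call begins: read the wrist's pose just before it. calibration takes no time and is no camera call; for the wrist camera it gives the pose at the moment of the call.
- manip.sign_off(): hands the job in; it is judged then, once.
Trained networks look in the newest picture that a camera, given by its name, has taken for a name from the list of things; names that differ only in an ending like _2 or _b are one class to them, and where a whole thing is asked for, a point or a joint stands for the part that bears it (a point fixed in the world has none). Each returns a list of dicts, best first, with "score" (0 to 1); they miss things now and then, are a little off and sometimes report something else, mostly with a low value. They report only what shows in the picture. A call takes as long as a camera call. They do not tell look-alikes from the thing itself.
- manip.cut_out(query, camera): "mask" (400x640 bool, what is visible of it) and "position" ([column, row] in pixels, amid what is visible of it).
The state is a dict: "clock": time; "joints": joint angles; "qd": joint speeds; "effort": joint torques, N m; "eef_pos": TCP position; "eef_rot": TCP orientation; "wrist_force": force on the tool from outside, world axes, zero at the start; "moment": the same for the moment, N m; "finger_gap": finger opening in mm; "finger_force": force on a finger pad.
Only numpy, scipy, OpenCV 4.12 (cv2) and the standard library are available. Lean on these libraries where they do the work, as an engineer would, in place of code of your own. Each camera call takes 0.05 s, during which the arm holds its last target. There are 200 camera calls.

## Working session

There is one attempt and no reset: what is moved stays moved. The work goes in short steps, Python scripts to look and compute and a shell command to move; the robot and the scene stay as the last step left them, time stands still between calls to the robot, and variables do not carry over. Pictures are saved under pics/ and viewed, at most 10 in all, crops included, and the job is handed in when it is done.

```bash
mkdir -p pics; python3 - <<'E'
from cell import manip
import cv2,numpy as np
s=manip.read_state(); print(s)
ims=[]
for n in ["scene","side"]:
    p,d=manip.camera(n); np.savez(f"pics/{n}0.npz",p=p,d=d)
    cv2.imwrite(f"pics/{n}0.png",p[:,:,::-1]); c=manip.calibration(n); print(n,c["intrinsics"].tolist(),c["pose"].round(3).tolist() if hasattr(c["pose"],'round') else c["pose"],[k for k in c])
E
```

```text
{'clock': 0.0, 'joints': array([-1.36766958e+00,  3.00514061e-01,  1.52162282e+00, -1.88313775e-05,
        1.32069876e+00, -6.65856643e-02]), 'qd': array([-4.35204101e-04, -4.40367035e-04, -1.57518738e-03,  1.11831207e-05,
        1.42986035e-03,  5.60971106e-04]), 'effort': array([-1.79866092e-04, -5.31812167e+01, -3.52737522e+01,  7.08525768e-02,
        2.44601921e-02, -1.08668087e-04]), 'eef_pos': array([ 146.5464548 , -530.08169086,  404.04495809]), 'eef_rot': array([-3.14035121e+00, -6.45048158e-05,  2.69717044e-01]), 'wrist_force': array([ 0.41644348, -0.14988129, -0.75465226]), 'moment': array([-0.06987017,  0.00088095, -0.03401636]), 'finger_force': 0.0, 'finger_gap': 94.28210388023362}
scene [[486.1373114675889, 0.0, 316.60683702840754], [0.0, 486.1373114675889, 197.3284490044595], [0.0, 0.0, 1.0]] [[-0.488, -0.553, 0.676, 1392.078], [0.873, -0.307, 0.38, 416.29], [-0.003, 0.775, 0.632, 884.998], [0.0, 0.0, 0.0, 1.0]] ['intrinsics', 'pose']
side [[494.41417679691443, 0.0, 318.6059559016828], [0.0, 494.41417679691443, 204.01089982321687], [0.0, 0.0, 1.0]] [[-0.997, 0.059, -0.047, 493.865], [-0.075, -0.734, 0.675, 867.92], [0.005, 0.677, 0.736, 1093.14], [0.0, 0.0, 0.0, 1.0]] ['intrinsics', 'pose']
```

View pics/scene0.png

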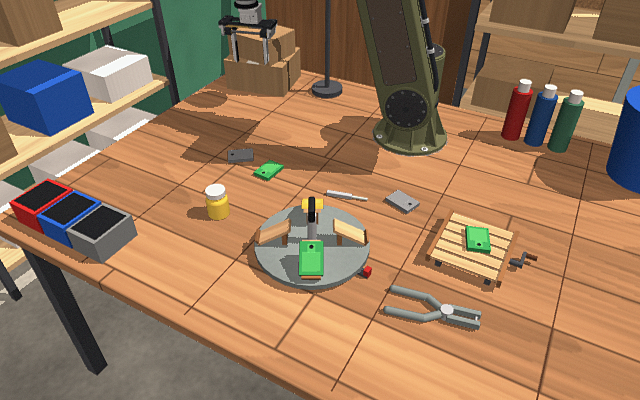

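View pics/side0.png

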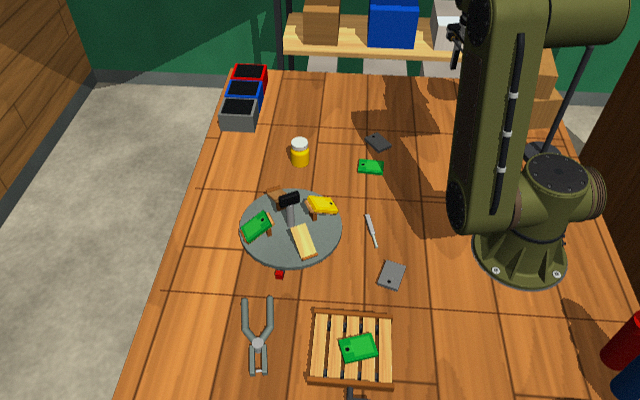

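Scene: green cassettes at (312,258) in the carousel bay, (268,171) on the planks, (478,239) in the tray; grey look-alikes at (240,156) and (402,200); the yellow cassette is at (315,205) and the red pointer at (367,271). Side: the same green ones are at (256,226), (370,167) and (358,347); grey at (377,142) and (391,275). The green ones fit the description because the grey ones are explicitly excluded. Next I measure them and make one confirming crop.

```bash
cat > h.py <<'E'
import numpy as np,cv2
from cell import manip
def cloud(d,c):
    K=c["intrinsics"];P=np.array(c["pose"]);K=np.array(K)
    v,u=np.mgrid[:d.shape[0],:d.shape[1]]
    X=np.stack([(u-K[0,2])/K[0,0]*d,-(v-K[1,2])/K[1,1]*d,-d],-1)
    return X@P[:3,:3].T+P[:3,3]
def green(p):
    h=cv2.cvtColor(p,cv2.COLOR_RGB2HSV); return (h[...,0]>50)&(h[...,0]<72)&(h[...,1]>120)&(h[...,2]>60)
def blobs(m,amin=100):
    n,l,st,ce=cv2.connectedComponentsWithStats(m.astype(np.uint8)); return [(l==i,ce[i]) for i in range(1,n) if st[i,4]>amin]
def fill(m):
    cs,_=cv2.findContours(m.astype(np.uint8),cv2.RETR_EXTERNAL,cv2.CHAIN_APPROX_NONE); o=np.zeros(m.shape,np.uint8); cv2.drawContours(o,cs,-1,1,-1); return o>0
def rect(Q):
    (cx,cy),(w,h),a=cv2.minAreaRect(Q[:,:2].astype(np.float32)); 
    if w<h: w,h,a=h,w,a+90
    return np.round([cx,cy,w,h],1),round(float(np.radians((a+90)%180-90)),3)
E
python3 - <<'E'
from h import *
for n in ["scene","side"]:
    z=np.load(f"pics/{n}0.npz");p,d=z["p"],z["d"];c=manip.calibration(n);X=cloud(d,c)
    for m,ce in blobs(green(p)):
        m=fill(m)&(d>0); Q=X[m]
        if np.ptp(Q[:,0])>200 or Q[:,2].max()>200 or Q[:,2].mean()<0: continue
        zt=np.percentile(Q[:,2],90); T=Q[abs(Q[:,2]-zt)<5]
        print(n,ce.round(),m.sum(),"z",np.percentile(Q[:,2],[2,50,98]).round(1),"mean",Q.mean(0).round(1),rect(T))
    h=cv2.cvtColor(p,cv2.COLOR_RGB2HSV)
    red=((h[...,0]<6)|(h[...,0]>174))&(h[...,1]>180)&(h[...,2]>70)
    for m,ce in blobs(red,25): print(n,"red",ce.round(),X[m].mean(0).round(1),X[m].max(0).round(1),X[m].min(0).round(1))
for q in ["knob","carousel","cassette_plank","cassette_tray","cassette_bay","pin_jar","punch","tray","cassette_yellow","applicator"]:
    pass
a=np.load("pics/scene0.npz")["p"];b=np.load("pics/side0.npz")["p"]
A=cv2.resize(a[140:310,200:500],(780,442)[:2]) ; B=b[120:270,220:420]
cv2.imwrite("pics/crop1.png",cv2.resize(B,(800,600),interpolation=cv2.INTER_CUBIC)[:,:,::-1])
for n in ["scene","side"]:
  manip.camera(n);d=np.load(f"pics/{n}0.npz")["d"];X=cloud(d,manip.calibration(n))
  for q in ["knob","carousel","pin_jar","tray"]:
    for r in manip.cut_out(q,n)[:2]:
        m=r["mask"]&(d>0);Q=X[m]; print(n,q,round(r["score"],2),np.round(r["position"]),Q.mean(0).round(1),Q.min(0).round(),Q.max(0).round())
E
```

```text
scene [268. 170.] 345 z [ 4.6 14.8 18.7] mean [ 416.4 -300.6   14. ] (array([ 413.5, -302.9,   82.6,   56.6]), -0.078)
scene [478. 239.] 561 z [38. 47. 50.] mean [444.8 339.4  46.5] (array([440.4, 338.3,  84.2,  55.2]), 0.313)
scene [311. 258.] 801 z [57.5 76.8 96.2] mean [725.1  25.4  76.8] (array([704.2,  14.7,  50.9,  25.9]), -1.043)
scene red [516. 114.] [-134.9  300.9   96.4] [1392.1  416.3  885. ] [-706.7  224.   -68.9]
scene red [ 35. 208.] [ 904.2 -708.9   55.2] [1392.1  416.3  885. ] [ 759.6 -843.4   -0.9]
scene red [367. 271.] [651.2 136.6  20.3] [659.1 142.9  27.7] [638.2 128.9   5.8]
side [370. 166.] 344 z [ 4.5 14.1 19.2] mean [ 410.  -297.4   13.7] (array([ 410.1, -297.6,   78.3,   61.5]), -0.064)
side [256. 226.] 536 z [33.5 76.6 95.7] mean [720.9  29.1  75.6] (array([702. ,  17.5,  57.9,  28.1]), -1.058)
side [358. 348.] 835 z [38.9 46.1 50.2] mean [438.3 342.3  45.8] (array([438.7, 341.4,  80. ,  57.5]), 0.32)
side red [253.  75.] [ 849.8 -702.6   64.8] [1200.5  867.9 1093.1] [  493.9 -1805.7  -575.7]
side red [279. 274.] [647.7 139.6  19.1] [658.9 148.2  29. ] [638.
[... 186 characters left out ...]
6.]
scene carousel 0.71 [312. 238.] [655.5 -12.7  40.6] [ 492. -187.   -2.] [782. 121. 156.]
scene pin_jar 0.93 [217. 202.] [ 651.5 -305.7   55.7] [ 602. -347.   -2.] [ 674. -284.   90.]
scene tray 0.57 [473. 254.] [465.1 340.4  31.1] [311. 233.  -3.] [574. 477. 124.]
side knob 0.9 [293. 233.] [629.9   8.3  42.2] [ 492. -184.   -4.] [790. 126. 156.]
side carousel 0.77 [290. 232.] [628.7   8.5  42.3] [ 492. -197.   -4.] [788. 126. 156.]
side pin_jar 0.76 [301. 152.] [ 636.9 -299.1   58.2] [ 610. -437.    2.] [ 669. -278.   91.]
side pin_jar 0.66 [289. 233.] [627.8   8.4  42.6] [ 494. -184.    4.] [779. 126. 156.]
side tray 0.92 [353. 362.] [453.7 345.4  31.7] [357. 243.  -5.] [548. 453.  45.]
```

View pics/crop1.png

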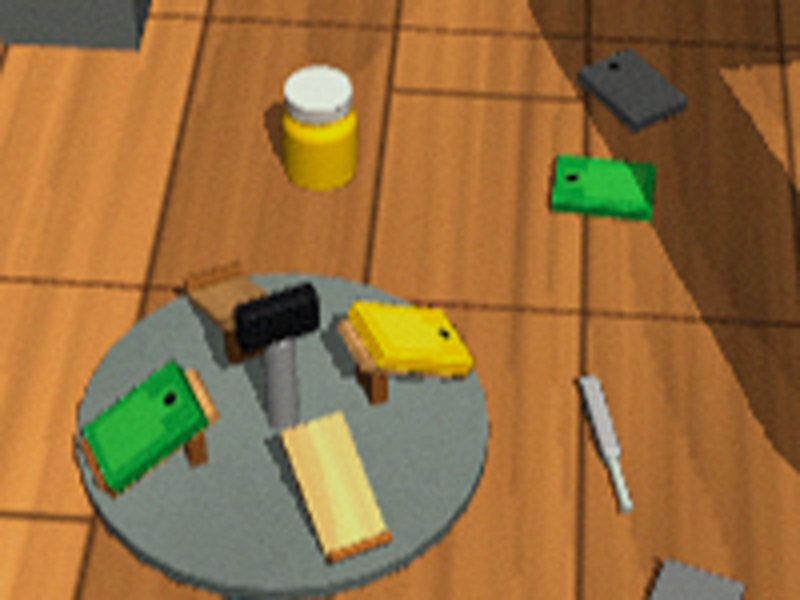

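The crop confirms green cassettes at crop (145,425) in the bay and (605,187) on the planks, with the dark grey look-alike at (632,88) and the yellow cassette at (410,340). Now the axis, the knob and its angle.

```bash
python3 - <<'E'
from h import *
from scipy.optimize import least_squares
for n in ["scene","side"]:
    z=np.load(f"pics/{n}0.npz");p,d=z["p"],z["d"];X=cloud(d,manip.calibration(n))
    g=p.astype(int); near=(np.hypot(X[...,0]-640,X[...,1]+18)<175)&(d>0)
    disk=near&(abs(X[...,2]-30)<4)&(np.ptp(g,axis=2)<30)
    cs=max(cv2.findContours(disk.astype(np.uint8),cv2.RETR_EXTERNAL,cv2.CHAIN_APPROX_NONE)[0],key=len)[:,0]
    E=X[cs[:,1],cs[:,0]]
    f=least_squares(lambda q:np.hypot(E[:,0]-q[0],E[:,1]-q[1])-145,[640,-18],loss="soft_l1"); print(n,"axis",f.x.round(1),np.abs(f.fun).mean().round(1))
    kb=near&(X[...,2]>112)&(g.max(2)<75)
    Q=X[kb]; T=Q[Q[:,2]>148]; print("knob",kb.sum(),Q.mean(0).round(1),Q[:,2].max().round(),len(T),"top",rect(T))
    m=[fill(b) for b,c in blobs(green(p)) if abs(X[b].mean(0)[0]-722)<15][0]; h=X[m].mean(0)[:2]-f.x
    print("bay ang",np.arctan2(h[1],h[0]), "dist",np.hypot(*h))
    # top-face plane fit: normal
    Q=X[m]; c=np.median(Q,0); 
    for _ in range(3):
        U,S,V=np.linalg.svd(Q-Q.mean(0)); nrm=V[2]*np.sign(V[2][2]); r=(Q-Q.mean(0))@nrm; Q=Q[abs(r)<3]
    print("normal",nrm.round(3),"tilt",np.degrees(np.arccos(nrm[2])).round(1),"az",np.arctan2(nrm[1],nrm[0]).round(3))
    # red pointer
    h=cv2.cvtColor(p,cv2.COLOR_RGB2HSV);red=near&((h[...,0]<6)|(h[...,0]>174))&(h[...,1]>180)
    R=X[red];R=R[R[:,2]>20];print("ptr",R.mean(0).round(1),np.arctan2(*(R.mean(0)[:2]-f.x)[::-1]).round(3))
E
```

```text
scene axis [637.3 -21.5] 36.3
knob 167 [647.4 -16.8 145.1] 156.0 102 top (array([637.3, -22.9,  55.2,  14. ]), 0.513)
bay ang 0.49125236904808245 dist 101.51429443368596
normal [ 0.476 -0.879  0.033] tilt 88.1 az -1.075
ptr [649.3 135.6  24.2] 1.495
side axis [640.5 -16.4] 33.5
knob 258 [634.4 -15.5 141.1] 156.0 102 top (array([635.4, -19.9,  55.8,  19.6]), 0.447)
bay ang 0.5653295884001661 dist 93.70505578768882
normal [ 0.701 -0.262  0.663] tilt 48.4 az -0.358
ptr [647.3 138.9  23.4] 1.528
```

```bash
python3 -m creep '{"slide":[[3,3,0.5],[4,4,0.5],[4,4,0.5],[4,4,0],[4,4,0],[4,4,0],[3,2,0],[0,0,0]],"turn":[0,0,0,0,0,0,0,0],"claw":[1,1,1,1,1,1,1,1]}' 30
python3 - <<'E'
from h import *
s=manip.read_state();c=manip.calibration("wrist");p,d=manip.camera("wrist");np.savez("pics/w0.npz",p=p,d=d,P=c["pose"],K=c["intrinsics"]);cv2.imwrite("pics/w0.png",p[:,:,::-1])
print(s["eef_pos"].round(1),s["eef_rot"].round(3),np.array(c["pose"]).round(2).tolist())
X=cloud(d,c)
for m,ce in blobs(green(p)):
    m=fill(m)&(d>0);Q=X[m];zt=np.median(Q[:,2]);print(ce.round(),m.sum(),Q.mean(0).round(1),zt,rect(Q[abs(Q[:,2]-zt)<4]))
E
```

```text
clock: 1.6
eef_pos: [407.9, -278.8, 419.6]
eef_rot: [-3.142, -0.0, 0.273]
wrist_force: [-0.1, 0.1, -0.7]
finger_gap: 94.0
finger_force: 0.0
[ 407.9 -278.8  419.6] [-3.142 -0.     0.273] [[0.27, 0.93, 0.26, 484.06], [-0.96, 0.26, 0.07, -256.74], [-0.0, -0.27, 0.96, 400.43], [0.0, 0.0, 0.0, 1.0]]
[340. 178.] 3387 [ 410.1 -301.7   15. ] 14.989652861113598 (array([ 408.7, -302.1,   79.4,   55. ]), -0.079)
```

View pics/w0.png

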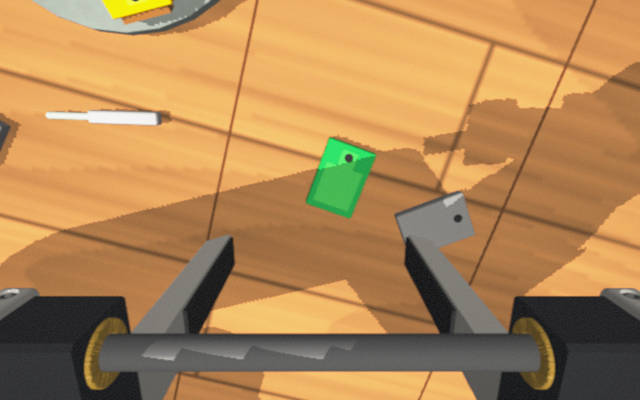

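The wrist view shows the plank cassette at (340,178), with the grey look-alike at (435,222) beside it. Now on to the carousel.

```bash
python3 -m creep '{"slide":[[4,4,0],[4,4.5,0],[4,4.5,0],[4,4.5,0],[4,4.5,0],[3,4,0],[0,0,0],[0,0,0]],"turn":[0.05,0.05,0.05,0.05,0.02,0,0,0],"claw":[1,1,1,1,1,1,1,1]}' 30
python3 - <<'E'
from h import *
s=manip.read_state();c=manip.calibration("wrist");p,d=manip.camera("wrist");cv2.imwrite("pics/w1.png",p[:,:,::-1])
X=cloud(d,c);g=p.astype(int)
near=(np.hypot(X[...,0]-637,X[...,1]+20)<60)&(abs(X[...,2]-152)<5)&(d>0)&(g.max(2)<90)
print(near.sum(),rect(X[near]),X[near][:,2].mean(),X[near].mean(0))
for m,ce in blobs(green(p)):
    m=fill(m)&(d>0);Q=X[m];print(ce.round(),m.sum(),Q.mean(0).round(1),rect(Q))
E
```

```text
clock: 2.65
eef_pos: [636.2, -21.4, 419.5]
eef_rot: [-3.142, 0.001, 0.489]
wrist_force: [-0.4, 0.1, 0.4]
finger_gap: 94.0
finger_force: 0.0
1452 (array([634.6, -21. ,  54.8,  15.5]), 0.497) 152.57873469805443 [635.94660201 -20.23125727 152.5787347 ]
[317.  80.] 5389 [719.5  25.6  79. ] (array([720.2,  26. ,  73.4,  55. ]), 0.502)
[428. 392.] 590 [ 439.7 -291.5   13. ] (array([ 442. , -293. ,   64.4,   32. ]), -0.99)
```

View pics/w1.png

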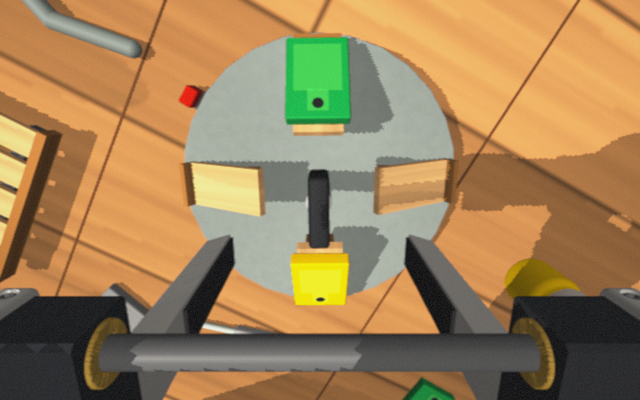

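Wrist view: the knob is at (318,208), aligned with the fingers' plane, the green bay at (317,80) and the red pointer at (189,96). Next: descend and grip.

```bash
python3 - <<'E'
from h import *
c=manip.calibration("wrist");p,d=manip.camera("wrist");X=cloud(d,c)
h=cv2.cvtColor(p,cv2.COLOR_RGB2HSV);red=((h[...,0]<6)|(h[...,0]>174))&(h[...,1]>180)&(np.hypot(X[...,0]-648,X[...,1]-137)<40)
R=X[red];R=R[R[:,2]>20];print(R.mean(0),len(R),np.arctan2(R.mean(0)[1]+20.5,R.mean(0)[0]-636))
E
python3 -m creep '{"slide":[[0,0,-3],[0,0,-3],[0,0,-3],[0,0,-1.3],[0,0,0],[0,0,0],[0,0,0],[0,0,0]],"turn":[0.007,0,0,0,0,0,0,0],"claw":[1,1,1,1,0,0,0,0]}' 30
```

```text
[646.78370435 135.75913373  24.41841405] 278 1.501893899673935
clock: 3.75
eef_pos: [636.6, -20.1, 317.2]
eef_rot: [3.141, -0.001, 0.497]
wrist_force: [0.1, 0.3, 0.1]
finger_gap: 57.1
finger_force: 0.0
```

```bash
python3 -m creep '{"slide":[[0,0,0],[0,0,0],[0,0,0],[0,0,0],[0,0,0],[0,0,0],[0,0,0]],"turn":[0,0,0,0,0,0,0],"claw":[0,0,0,0,0,0,0]}' 30
```

```text
clock: 4.62
eef_pos: [636.8, -20.4, 317.2]
eef_rot: [3.14, -0.001, 0.497]
wrist_force: [4.1, -4.9, 4.1]
finger_gap: 15.8
finger_force: 58.6
```

```bash
python3 -m creep '{"slide":[[0,0,0],[0,0,0],[0,0,0],[0,0,0],[0,0,0],[0,0,0],[0,0,0],[0,0,0]],"turn":[0.03,0.07,0.09,0.09,0.09,0.09,0.09,0.09],"claw":[0,0,0,0,0,0,0,0]}' 30
```

```text
clock: 5.62
eef_pos: [636.1, -19.5, 317.1]
eef_rot: [-3.139, -0.0, 1.14]
wrist_force: [-10.9, 3.7, 10.6]
finger_gap: 15.9
finger_force: 58.7
```

```bash
python3 -m creep '{"slide":[[0,0,0],[0,0,0],[0,0,0],[0,0,0],[0,0,0],[0,0,0],[0,0,0],[0,0,0]],"turn":[0.09,0.09,0.09,0.06,0.03,0.005,0,0],"claw":[0,0,0,0,0,0,0,0]}' 30
```

```text
clock: 6.62
eef_pos: [635.7, -19.3, 317.1]
eef_rot: [-3.137, -0.001, 1.503]
wrist_force: [-20.4, 4.7, 14.0]
finger_gap: 15.4
finger_force: 52.3
```

```bash
python3 -m creep '{"slide":[[0,0,0],[0,0,0],[0,0,0],[0,0,0],[0,0,2],[0,0,3],[0,0,3],[0,0,2]],"turn":[0,0,0,0,0,0,0,0],"claw":[1,1,1,1,1,1,1,1]}' 30
cat > look.py <<'E'
from h import *
import sys
s=manip.read_state();c=manip.calibration("wrist");p,d=manip.camera("wrist");cv2.imwrite(f"pics/{sys.argv[1]}.png",p[:,:,::-1])
print(s["eef_pos"].round(1),s["eef_rot"].round(3),round(s["finger_gap"],1))
X=cloud(d,c);np.savez(f"pics/{sys.argv[1]}.npz",p=p,d=d,X=X)
for m,ce in blobs(green(p)):
    m=fill(m)&(d>0);Q=X[m];zt=np.percentile(Q[:,2],80);T=Q[abs(Q[:,2]-zt)<4];print("green",ce.round(),m.sum(),"mean",Q.mean(0).round(1),"all",rect(Q),"top",zt.round(1),rect(T))
E
python3 look.py w2; python3 - <<'E'
from h import *
z=np.load("pics/w2.npz");p,X=z["p"],z["X"];g=p.astype(int)
near=(np.hypot(X[...,0]-637,X[...,1]+20)<60)&(abs(X[...,2]-152)<5)&(g.max(2)<90)
r=rect(X[near]);print("knob",r,X[near].mean(0))
h=cv2.cvtColor(p,cv2.COLOR_RGB2HSV);red=((h[...,0]<6)|(h[...,0]>174))&(h[...,1]>180)&(np.hypot(X[...,0]-648,X[...,1]-137)<40)
R=X[red];R=R[R[:,2]>20];print("ptr",R.mean(0),np.arctan2(R.mean(0)[1]+20.3,R.mean(0)[0]-636))
E
```

```text
clock: 7.62
eef_pos: [636.5, -20.1, 418.0]
eef_rot: [3.141, -0.0, 1.502]
wrist_force: [-0.2, -0.3, 0.2]
finger_gap: 91.6
finger_force: 0.0
[636.5 -20.1 418. ] [ 3.141 -0.     1.502] 91.6
green [316.  81.] 5442 mean [640.   76.4  79. ] all (array([640.1,  77.4,  72.6,  55.3]), 1.507) top 90.9 (array([638.7,  53.6,  55.1,  24.8]), -0.069)
green [184. 387.] 606 mean [ 436.7 -295.2   15.3] all (array([ 513.2, -177.4,  336. ,   35.4]), 1.022) top 16.0 (array([ 431.8, -295. ,   40.8,   37.8]), 1.458)
knob (array([634.1, -20.3,  54.5,  15.6]), 1.508) [634.25060995 -18.8792617  152.46913573]
ptr [645.92254555 136.45838533  24.49833069] 1.5075823229979117
```

View pics/w2.png

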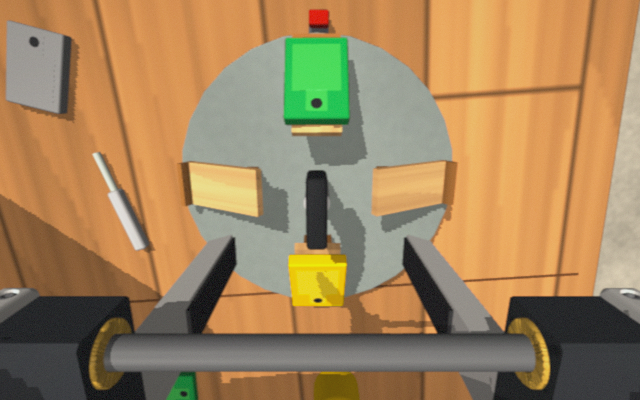

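The green bay stands at the pointer: cassette (316,81), pointer (318,17), knob (316,208), all in line, and the cassette is still in the bay. Now grip the bay cassette.

```bash
python3 -m creep '{"slide":[[0.2,4,0],[0.3,5.0,0],[0.05,0.8,-4],[0,0,-4],[0,0,-4],[0,0,-2.2],[0,0,-1.1],[0,0,0]],"turn":[0,0,0,0,0,0,0,0],"claw":[1,1,1,1,1,1,1,1]}' 15
python3 -m creep '{"slide":[[0,0,0],[0,0,0],[0,0,0],[0,0,0],[0,0,0],[0,0,0],[0,0,0]],"turn":[0,0,0,0,0,0,0],"claw":[0.5,0.5,0.5,0.5,0.5,0.5,0.5]}' 15
```

```text
clock: 8.68
eef_pos: [642.1, 77.9, 263.2]
eef_rot: [-3.141, 0.0, 1.502]
wrist_force: [0.6, -0.1, 0.6]
finger_gap: 94.2
finger_force: 0.0
clock: 9.55
eef_pos: [642.1, 77.9, 263.8]
eef_rot: [3.141, -0.0, 1.502]
wrist_force: [-1.4, 0.6, 3.4]
finger_gap: 55.5
finger_force: 15.0
```

```bash
python3 -m creep '{"slide":[[0,0,1],[0,0,2],[0,0,4],[0,0,4],[0,0,0]],"turn":[0,0,0,0,0],"claw":[0.5,0.5,0.5,0.5,0.5]}' 15
python3 - <<'E'
from h import *
z=np.load("pics/side0.npz");d=z["d"];X=cloud(d,manip.calibration("side"))
for u,v in [(391,275),(377,142),(371,230)]:
    print(X[v,u].round())
# occupancy: obstacles >6mm, 20mm grid in x 300..700,y 60..260
o=(X[...,2]>6)&(X[...,2]<200)
for x in range(700,280,-20):
    print(x,''.join('#' if (o&(abs(X[...,0]-x)<10)&(abs(X[...,1]-y)<10)).any() else '.' for y in range(-140,400,20)))
for q in [(435,205)]:pass
E
python3 look.py w3
```

```text
clock: 10.18
eef_pos: [642.0, 77.9, 378.6]
eef_rot: [3.135, -0.001, 1.502]
wrist_force: [0.8, -0.2, -1.8]
finger_gap: 56.1
finger_force: 15.0
[355. 119.  19.]
[ 388. -426.    8.]
[408. -32.  17.]
700 ##############.#....#####..
680 ##############....#....####
660 ###############..##########
640 #.##.###########...####.###
620 ##############...##........
600 #######.######......#......
580 #..###########.#...#......#
560 #.###########.......#.....#
540 ..###########....#.########
520 ..##########.#.....########
500 ...#######...#.....########
480 ..#.......##.#....#########
460 ........#.#........########
440 .#...........#.....########
420 #.#####....##......########
400 ..#.#######...#....########
380 #........#######..#########
360 .#.##.....######..#########
340 #.....#...######..##.....##
320 .....#..#..###.....##......
300 #..............#.#...#.....
[642.   77.9 378.6] [ 3.135e+00 -1.000e-03  1.502e+00] 56.1
green [319. 259.] 15902 mean [642.9  79.5 192.4] all (array([642.8,  80.9,  67.2,  56.8]), 1.51) top 203.8 (array([641.6,  59.7,  55.5,  20.8]), -0.056)
```

View pics/w3.png

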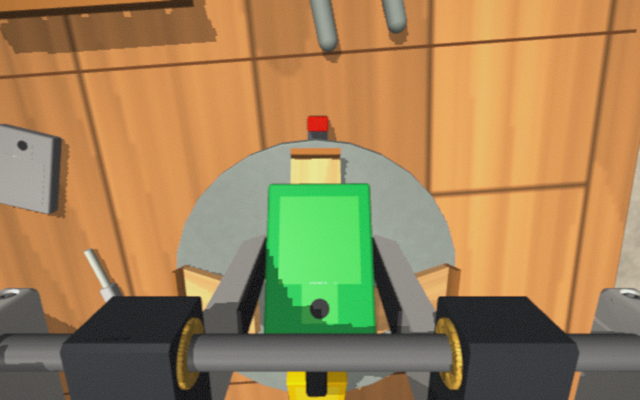

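The picture shows the cassette held at (319,259), still tilted, with the bay below it empty. I'll flatten it on free planks near (480,160) so it can be regripped square.

```bash
python3 -m creep '{"slide":[[-2,1,0],[-4,2,-1],[-4,2,-3],[-4,2,-4],[-2.2,1.2,-4],[0,0,-2],[0,0,-0.8],[0,0,0]],"turn":[0,0,0,0,0,0,0,0],"claw":[0.5,0.5,0.5,0.5,0.5,0.5,0.5,0.5]}' 10
python3 -m creep '{"slide":[[0,0,-0.6],[0,-0.2,-0.5],[0,-0.2,-0.5],[0,-0.2,-0.4],[0,0,0]],"turn":[0,0,0,0,0],"claw":[0.5,0.5,0.5,0.5,0.5]}' 8
```

```text
clock: 11.22
eef_pos: [480.2, 159.7, 225.5]
eef_rot: [-3.141, 0.0, 1.501]
wrist_force: [-0.4, 1.2, -0.8]
finger_gap: 55.9
finger_force: 10.0
clock: 11.85
eef_pos: [480.0, 153.8, 205.3]
eef_rot: [-3.141, 0.0, 1.502]
wrist_force: [0.5, -0.1, 0.1]
finger_gap: 56.0
finger_force: 8.0
```

```bash
cat > tilt.py <<'E'
import sys,numpy as np
from h import *
z=np.load(f"pics/{sys.argv[1]}.npz");X=z["X"];p=z["p"]
m=max([b for b,c in blobs(green(p))],key=lambda b:b.sum());m=cv2.erode(m.astype(np.uint8),np.ones((9,9)))>0;Q=X[m];Q=Q[np.isfinite(Q).all(1)]
for _ in range(4):
    c=Q.mean(0);n=np.linalg.svd(Q-c,full_matrices=False)[2][2];n*=np.sign(n[2]);Q=Q[abs((Q-c)@n)<3]
print("n",n.round(3),"tilt deg",np.degrees(np.arccos(n[2])).round(1),"c",c.round(1),len(Q))
E
python3 look.py w4; python3 tilt.py w4;python3 tilt.py w3
```

```text
[480.  153.8 205.3] [-3.141  0.     1.502] 56.0
green [319. 258.] 15731 mean [479.5 155.1  20. ] all (array([478.8, 153.4,  78.3,  57.3]), 1.52) top 23.2 (array([478.9, 145.5,  62.8,  56.1]), 1.513)
n [0.011 0.12  0.993] tilt deg 6.9 c [479.3 151.8  20.6] 7448
n [0.028 0.5   0.866] tilt deg 30.0 c [643.5  82.  191. ] 12292
```

Nearly flat (6.9°). I'll lower the rest, release, rise and measure.

```bash
python3 -m creep '{"slide":[[0,-0.1,-0.2],[0,-0.1,-0.2],[0,0,0],[0,0,0]],"turn":[0,0,0,0],"claw":[0.5,0.5,0.5,0.5]}' 5; python3 look.py w5; python3 tilt.py w5
```

```text
clock: 12.4
eef_pos: [480.0, 151.9, 201.6]
eef_rot: [-3.141, 0.0, 1.502]
wrist_force: [0.5, -0.7, -0.4]
finger_gap: 56.2
finger_force: 5.0
[480.  151.9 201.6] [-3.141  0.     1.502] 56.2
green [319. 256.] 15545 mean [479.6 154.3  16.3] all (array([478.6, 147.4,  87.9,  57.7]), 1.479) top 17.4 (array([479.5, 150.9,  79.3,  56.6]), 1.507)
n [0.004 0.027 1.   ] tilt deg 1.6 c [479.7 153.8  16.5] 9059
```

```bash
python3 -m creep '{"slide":[[0,0,-0.1],[0,0,0],[0,0,0],[0,0,0],[0,0,2],[0,0,4],[0,0,4],[0,0,0]],"turn":[0,0,0,0,0,0,0,0],"claw":[0.5,0.6,0.7,0.7,0.8,1,1,1]}' 20; python3 -m creep '{"slide":[[0,0,0],[0,0,0]],"turn":[0,0,0],"claw":[1,1]}' 20;  cat > offs.py <<'E'
# cassette centre/yaw (largest green, top plane) relative to TCP in tool-aligned axes
from h import *
import sys
s=manip.read_state();P=[];A=[]
for i in range(3):
    c=manip.calibration("wrist");p,d=manip.camera("wrist");X=cloud(d,c)
    m=fill(max([b for b,_ in blobs(green(p))],key=lambda b:b.sum()))&(d>0);Q=X[m];zt=np.median(Q[:,2]);T=Q[abs(Q[:,2]-zt)<3.5]
    r,a=rect(T);P.append(r);A.append(a)
r=np.mean(P,0);y=s["eef_rot"][2];a=np.median(A);v=r[:2]-s["eef_pos"][:2]
print("tcp",s["eef_pos"].round(1),"yaw",y.round(3),"rect",r.round(1),"ang",a,"ang-yaw",((a-y+np.pi/2)%np.pi-np.pi/2).round(3),"z",zt.round(1),"tool offset along",(v@[np.cos(y),np.sin(y)]).round(1),"left",(v@[-np.sin(y),np.cos(y)]).round(1))
cv2.imwrite(f"pics/{sys.argv[1]}.png",p[:,:,::-1])
E
python3 offs.py w6
```

```text
clock: 13.45
eef_pos: [480.4, 152.0, 303.3]
eef_rot: [3.137, -0.002, 1.502]
wrist_force: [0.2, 0.4, -0.4]
finger_gap: 93.9
finger_force: 0.0
tcp [480.4 152.  303.3] yaw 1.502 rect [479.2 150.3  79.2  55.1] ang 1.503 ang-yaw 0.001 z 14.9 tool offset along -1.8 left 1.1schema error: expected 2 entries
```

```bash
python3 -m creep '{"slide":[[-0.5,2,0.5],[-0.6,3,0.7],[-0.6,3,0.5],[-0.6,3,0.5],[-0.6,3,0.5],[-0.6,3,0.5],[-0.5,1.8,0],[0,0,0]],"turn":[-0.17,-0.17,-0.17,-0.17,-0.17,-0.17,-0.167,0],"claw":[1,1,1,1,1,1,1,1]}' 20;python3 -m creep '{"slide":[[0,0,0]],"turn":[0],"claw":[1]}' 20; python3 offs.py w7
```

```text
clock: 14.6
eef_pos: [439.7, 340.6, 331.2]
eef_rot: [3.141, 0.002, 0.317]
wrist_force: [-1.5, 0.2, -0.7]
finger_gap: 94.1
finger_force: 0.0
clock: 14.72
eef_pos: [440.3, 339.3, 331.8]
eef_rot: [3.141, 0.001, 0.319]
wrist_force: [0.8, 0.9, 0.1]
finger_gap: 94.1
finger_force: 0.0
tcp [440.3 339.3 331.8] yaw 0.319 rect [437.4 340.7  79.9  55.1] ang 0.321 ang-yaw 0.002 z 47.0 tool offset along -2.3 left 2.2
```

View pics/w7.png

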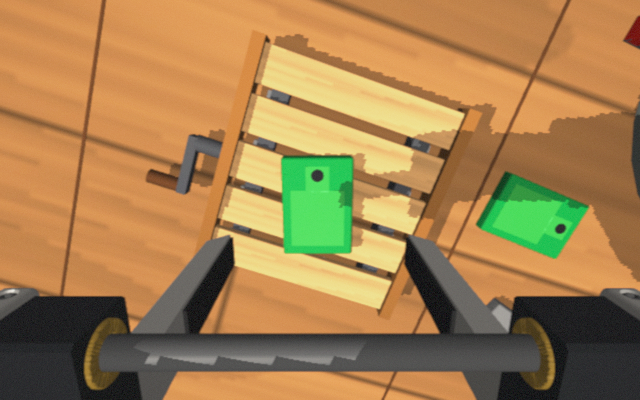

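Tray cassette at (317,205); the bay cassette, lying flat, shows at (532,215). I'll average the noisy readings.

```bash
cat > offs.py <<'E'
from h import *
import sys
L=[];N=int(sys.argv[2]) if len(sys.argv)>2 else 6
near=[float(v) for v in sys.argv[3:5]]
for i in range(N):
    p,d=manip.camera("wrist");s=manip.read_state();c=manip.calibration("wrist");X=cloud(d,c)
    bs=[b for b,_ in blobs(green(p),500)]
    b=min(bs,key=lambda b:np.hypot(*(X[b].mean(0)[:2]-s["eef_pos"][:2])))
    m=fill(b)&(d>0);Q=X[m];zt=np.median(Q[:,2]);T=Q[abs(Q[:,2]-zt)<3.5];r,a=rect(T)
    y=s["eef_rot"][2];v=r[:2]-s["eef_pos"][:2]
    L.append([*s["eef_pos"],y,*r,zt,(a-y+np.pi/2)%np.pi-np.pi/2,v@[np.cos(y),np.sin(y)],v@[-np.sin(y),np.cos(y)]])
L=np.array(L)
for n,a,b in zip("tx ty tz yaw cx cy len wid ztop dyaw along left".split(),L.mean(0),L.std(0)): print(n,a.round(3),"+-",b.round(3),end="; ")
print();cv2.imwrite(f"pics/{sys.argv[1]}.png",p[:,:,::-1])
E
python3 offs.py w8
```

```text
tx 440.246 +- 0.068; ty 339.553 +- 0.151; tz 332.649 +- 0.051; yaw 0.315 +- 0.0; cx 437.433 +- 0.047; cy 340.683 +- 0.09; len 79.867 +- 0.125; wid 55.167 +- 0.111; ztop 47.029 +- 0.036; dyaw 0.003 +- 0.002; along -2.323 +- 0.046; left 1.946 +- 0.169;
```

```bash
python3 -m creep '{"slide":[[0.5,-1.8,0],[0.6,-3,-0.5],[0.6,-3,-0.5],[0.6,-3,-0.5],[0.6,-3,-0.5],[0.6,-3,-0.7],[0.5,-2,-0.5],[0,0,0]],"turn":[0.17,0.17,0.17,0.17,0.17,0.17,0.167,0],"claw":[1,1,1,1,1,1,1,1]}' 20;python3 -m creep '{"slide":[[0,0,0],[0,0,0]],"turn":[0,0],"claw":[1,1]}' 20; python3 offs.py w9
```

```text
clock: 16.18
eef_pos: [480.3, 151.1, 300.5]
eef_rot: [-3.141, 0.0, 1.5]
wrist_force: [0.1, 0.8, 0.5]
finger_gap: 94.1
finger_force: 0.0
clock: 16.42
eef_pos: [479.9, 152.6, 300.9]
eef_rot: [3.141, -0.0, 1.501]
wrist_force: [0.2, -0.2, -0.1]
finger_gap: 93.9
finger_force: 0.0
tx 479.997 +- 0.034; ty 152.315 +- 0.156; tz 300.74 +- 0.047; yaw 1.502 +- 0.0; cx 479.25 +- 0.05; cy 150.3 +- 0.208; len 79.4 +- 0.327; wid 55.067 +- 0.047; ztop 14.856 +- 0.015; dyaw 0.002 +- 0.001; along -2.062 +- 0.339; left 0.606 +- 0.075;
```

```bash
python3 -m creep '{"slide":[[0,0,-4],[0,0,-4],[0,0,-1.5],[0,0,-0.4],[0,0,0],[0,0,0],[0,0,0],[0,0,0]],"turn":[0,0,0,0,0,0,0,0],"claw":[1,1,1,1,0.5,0.5,0.5,0.5]}' 20;python3 -m creep '{"slide":[[0,0,0],[0,0,0],[0,0,0]],"turn":[0,0,0],"claw":[0.5,0.5,0.5]}' 20
python3 -m creep '{"slide":[[0,0,1],[0,0,4],[0,0,4],[0,0,0.5],[0,0,0]],"turn":[0,0,0,0,0],"claw":[0.5,0.5,0.5,0.5,0.5]}' 20
```

```text
clock: 17.73
eef_pos: [480.2, 151.9, 202.0]
eef_rot: [3.141, -0.0, 1.502]
wrist_force: [0.2, -0.7, -0.1]
finger_gap: 57.0
finger_force: 0.0
clock: 18.1
eef_pos: [480.2, 151.9, 201.9]
eef_rot: [3.141, -0.0, 1.502]
wrist_force: [-2.3, -0.8, 5.6]
finger_gap: 55.7
finger_force: 20.0
clock: 18.73
eef_pos: [479.9, 151.9, 296.4]
eef_rot: [-3.141, 0.0, 1.502]
wrist_force: [0.6, 0.2, -1.2]
finger_gap: 55.8
finger_force: 20.0
```

```bash
python3 -m creep '{"slide":[[-0.5,2,0],[-0.6,3,0],[-0.6,3,0],[-0.6,3,0],[-0.6,3,0],[-0.6,3,0],[-0.54,1.88,0],[0,0,0]],"turn":[-0.17,-0.17,-0.17,-0.17,-0.17,-0.17,-0.164,0],"claw":[0.5,0.5,0.5,0.5,0.5,0.5,0.5,0.5]}' 20;python3 -m creep '{"slide":[[0,0,-2],[0,0,-1.5],[0,0,0],[0,0,0],[0,0,0]],"turn":[0,0,0,0,0],"claw":[0.5,0.5,0.5,0.5,0.5]}' 20; python3 -c "
from cell import manip
s=manip.read_state();print(s['eef_pos'],s['eef_rot'],s['wrist_force'])"
```

```text
clock: 19.73
eef_pos: [439.2, 341.3, 295.1]
eef_rot: [3.141, 0.002, 0.32]
wrist_force: [-0.5, -0.4, -0.7]
finger_gap: 55.7
finger_force: 20.0
clock: 20.35
eef_pos: [439.8, 340.7, 262.3]
eef_rot: [-3.141, -0.001, 0.318]
wrist_force: [0.2, -0.0, -0.7]
finger_gap: 55.6
finger_force: 20.0
[439.84104221 340.67375637 262.25538121] [-3.14129404e+00 -9.00551952e-04  3.18105726e-01] [ 0.15415436 -0.03089246 -0.72735547]
```

```bash
python3 -m creep '{"slide":[[-0.02,0,-0.6],[0,0,-0.4],[0,0,-0.2],[0,0,-0.1],[0,0,-0.05],[0,0,0],[0,0,0]],"turn":[0,0,0,0,0,0,0],"claw":[0.5,0.5,0.5,0.5,0.5,0.5,0.5]}' 20
```

```text
clock: 21.22
eef_pos: [439.5, 340.7, 248.2]
eef_rot: [-3.142, -0.0, 0.318]
wrist_force: [0.9, -0.3, -0.8]
finger_gap: 55.6
finger_force: 20.0
```

```bash
python3 -m creep '{"slide":[[0,0,-0.05],[0,0,0]],"turn":[0,0],"claw":[0.5,0.5]}' 20;python3 -m creep '{"slide":[[0,0,-0.03],[0,0,0]],"turn":[0,0],"claw":[0.5,0.5]}' 20
```

```text
clock: 21.48
eef_pos: [439.5, 340.7, 248.0]
eef_rot: [-3.141, -0.0, 0.318]
wrist_force: [-2.1, -1.2, 4.1]
finger_gap: 55.3
finger_force: 20.0
clock: 21.72
eef_pos: [439.5, 340.7, 247.9]
eef_rot: [-3.142, -0.0, 0.318]
wrist_force: [-3.8, -0.8, 8.4]
finger_gap: 55.4
finger_force: 20.0
```

Contact. Release slowly, rise and check.

```bash
python3 -m creep '{"slide":[[0,0,0.03],[0,0,0],[0,0,0],[0,0,0],[0,0,2],[0,0,4],[0,0,4],[0,0,0]],"turn":[0,0,0,0,0,0,0,0],"claw":[0.62,0.65,0.7,0.75,0.9,1,1,1]}' 20;python3 -m creep '{"slide":[[0,0,0],[0,0,0]],"turn":[0,0],"claw":[1,1]}' 20; python3 offs.py w10
python3 - <<'E'
from h import *
for n in ["scene","side"]:
    p,d=manip.camera(n);X=cloud(d,manip.calibration(n));cv2.imwrite(f"pics/{n}1.png",p[:,:,::-1])
    for m,ce in blobs(green(p)):
        m=fill(m)&(d>0);Q=X[m]
        if np.ptp(Q[:,0])>200 or Q[:,2].mean()<0: continue
        zt=np.percentile(Q[:,2],70);print(n,ce.round(),Q.mean(0).round(1),zt,rect(Q[abs(Q[:,2]-zt)<4]))
E
```

```text
clock: 22.72
eef_pos: [439.7, 340.9, 350.5]
eef_rot: [-3.14, -0.005, 0.318]
wrist_force: [0.1, -0.1, 0.1]
finger_gap: 93.9
finger_force: 0.0
clock: 22.98
eef_pos: [439.4, 340.6, 346.3]
eef_rot: [3.141, 0.002, 0.318]
wrist_force: [0.1, 0.3, 0.3]
finger_gap: 94.1
finger_force: 0.0
tx 439.487 +- 0.018; ty 340.695 +- 0.023; tz 346.939 +- 0.306; yaw 0.318 +- 0.0; cx 436.667 +- 0.094; cy 340.717 +- 0.069; len 79.867 +- 0.17; wid 54.933 +- 0.047; ztop 61.129 +- 0.031; dyaw -0.003 +- 0.004; along -2.673 +- 0.095; left 0.902 +- 0.055; 
scene [268. 170.] [ 416.6 -300.6   14.3] 16.015315845700115 (array([ 413.2, -303. ,   84.5,   55.5]), -0.066)
scene [479. 237.] [449.6 340.8  57.6] 61.350434079470304 (array([438.8, 337.5,  84.2,  54.8]), 0.321)
side [370. 166.] [ 410.6 -299.2   14.2] 15.830734450590853 (array([ 410.2, -299.5,   78.9,   59. ]), -0.052)
side [356. 348.] [443.1 351.3  59.1] 60.9830759205405 (array([437.6, 341.8,  79.2,  57.4]), 0.315)
```

```bash
python3 -m creep '{"slide":[[0,-3,0],[0,-5,0],[0,-5.5,0],[0,-5.5,0],[0,-5.5,0],[0,-5.5,0],[0,-5.5,0],[0,-5.5,0]],"turn":[-0.04,-0.05,-0.05,-0.05,-0.05,-0.05,-0.05,-0.05],"claw":[1,1,1,1,1,1,1,1]}' 20;python3 -m creep '{"slide":[[-0.5,-5.5,0],[-1,-5.5,0],[-1,-5.5,-1],[-0.3,-4,-1.5],[0,-2.3,-2],[0,0,0],[0,0,0],[0,0,0]],"turn":[-0.007,0,0,0,0,0,0,0],"claw":[1,1,1,1,1,1,1,1]}' 20; python3 offs.py w11
```

```text
clock: 24.38
eef_pos: [439.2, -71.1, 347.9]
eef_rot: [3.141, -0.001, -0.074]
wrist_force: [0.1, -0.9, 0.8]
finger_gap: 93.9
finger_force: 0.0
clock: 25.38
eef_pos: [411.8, -296.5, 303.5]
eef_rot: [3.141, -0.001, -0.078]
wrist_force: [-0.4, 0.3, 0.0]
finger_gap: 93.9
finger_force: 0.0
tx 411.658 +- 0.06; ty -296.833 +- 0.172; tz 303.14 +- 0.204; yaw -0.078 +- 0.0; cx 409.0 +- 0.1; cy -302.183 +- 0.069; len 78.983 +- 0.177; wid 54.95 +- 0.214; ztop 14.884 +- 0.022; dyaw 0.002 +- 0.002; along -2.23 +- 0.115; left -5.542 +- 0.208;
```

View pics/w11.png

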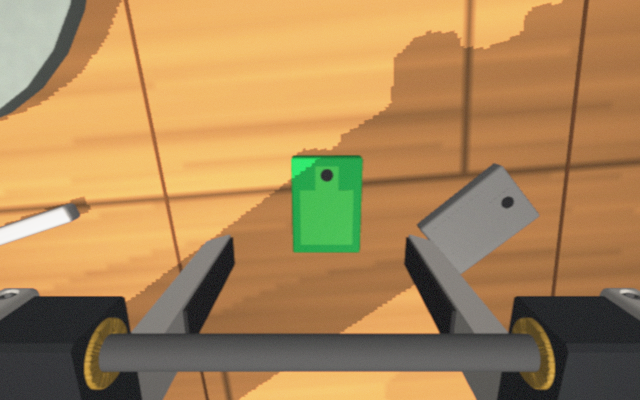

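The plank cassette is at (326,204), clear of the grey one, whose nearest corner is at (418,228). Now centre and grip it.

```bash
python3 -m creep '{"slide":[[-0.05,-0.63,0],[0,0,-4],[0,0,-4],[0,0,-1.6],[0,0,-0.5],[0,0,0],[0,0,0],[0,0,0]],"turn":[0.002,0,0,0,0,0,0,0],"claw":[0.8,0.8,0.8,0.8,0.8,0.5,0.5,0.5]}' 20;python3 -m creep '{"slide":[[0,0,0],[0,0,0],[0,0,0]],"turn":[0,0,0],"claw":[0.5,0.5,0.5]}' 20
python3 -c "
from cell import manip
s=manip.read_state();print(s['eef_pos'],s['eef_rot'],s['wrist_force'])"
```

```text
clock: 26.68
eef_pos: [411.2, -303.7, 202.7]
eef_rot: [3.141, -0.001, -0.077]
wrist_force: [-0.6, 0.4, 7.3]
finger_gap: 55.4
finger_force: 20.0
clock: 27.05
eef_pos: [411.2, -303.8, 202.7]
eef_rot: [3.141, -0.001, -0.077]
wrist_force: [-1.5, 0.9, 6.7]
finger_gap: 55.8
finger_force: 20.0
[ 411.225589   -303.77294262  202.69053459] [ 3.14059738e+00 -1.40318960e-03 -7.71803507e-02] [-1.4810128   0.88014675  6.70467108]
```

```bash
python3 -m creep '{"slide":[[0,0,1],[0,0,4],[0,0,4],[0,3,3],[0,4.5,0.5],[0,5.5,0],[0,5.5,0],[0.3,5.5,0]],"turn":[0,0,0,0,0,0,0,0],"claw":[0.5,0.5,0.5,0.5,0.5,0.5,0.5,0.5]}' 25;python3 -m creep '{"slide":[[0.5,5.5,0],[0.5,5.5,0],[0.5,5.5,0],[0.5,5.5,0],[0.5,5.5,0],[0,5.5,0],[0,4,0],[0,0,0]],"turn":[0.05,0.05,0.06,0.06,0.06,0.06,0.055,0],"claw":[0.5,0.5,0.5,0.5,0.5,0.5,0.5,0.5]}' 25;python3 -m creep '{"slide":[[0,0,0],[0,0,0]],"turn":[0,0],"claw":[0.5,0.5]}'; python3 -c "
from cell import manip
s=manip.read_state();print(s['eef_pos'],s['eef_rot'],s['wrist_force'])"
```

```text
clock: 28.05
eef_pos: [413.5, -61.9, 327.4]
eef_rot: [3.141, -0.001, -0.078]
wrist_force: [1.3, 0.3, -1.4]
finger_gap: 55.9
finger_force: 25.0
clock: 29.05
eef_pos: [438.4, 308.3, 326.9]
eef_rot: [-3.141, -0.0, 0.321]
wrist_force: [-0.3, -0.6, -0.2]
finger_gap: 55.8
finger_force: 25.0
clock: 29.3
eef_pos: [439.1, 305.5, 326.9]
eef_rot: [3.142, -0.0, 0.316]
wrist_force: [0.2, -0.5, -1.3]
finger_gap: 55.4
finger_force: 25.0
[439.13848257 305.45143389 326.93891937] [ 3.14154824e+00 -1.86308664e-04  3.16268178e-01] [ 0.15410848 -0.54406716 -1.33725182]
```

```bash
python3 -m creep '{"slide":[[0.04,2,0],[0,1.52,-1],[0,0,-2],[0,0,-2],[0,0,0],[0,0,0],[0,0,0]],"turn":[0.002,0,0,0,0,0,0],"claw":[0.5,0.5,0.5,0.5,0.5,0.5,0.5]}' 25; python3 -c "
from cell import manip
s=manip.read_state();print(s['eef_pos'],s['eef_rot'],s['wrist_force'])"; python3 look.py w12; python3 tilt.py w12
```

```text
clock: 30.18
eef_pos: [439.5, 341.8, 277.4]
eef_rot: [-3.141, -0.001, 0.32]
wrist_force: [1.2, 0.6, -1.0]
finger_gap: 55.8
finger_force: 25.0
[439.49314901 341.82695933 277.42907011] [-3.14122484e+00 -1.23457671e-03  3.19827701e-01] [ 1.18242542  0.58970684 -0.98360808]
[439.5 341.8 277.4] [-3.141e+00 -1.000e-03  3.200e-01] 55.8
green [319. 248.] 16211 mean [443.5 343.9  86.7] all (array([435.1, 348.6,  79.7,  70.8]), 0.324) top 90.2 (array([437.5, 341.7,  79.7,  56.1]), 0.328)
n [ 0.001 -0.004  1.   ] tilt deg 0.3 c [439.2 342.5  89.7] 11148
```

```bash
python3 -m creep '{"slide":[[0,-0.1,-0.6],[0,0,-0.4],[0,0,-0.2],[0,0,-0.1],[0,0,-0.05],[0,0,0],[0,0,0]],"turn":[-0.001,0,0,0,0,0,0],"claw":[0.5,0.5,0.5,0.5,0.5,0.5,0.5]}' 25
```

```text
clock: 31.1
eef_pos: [439.4, 340.6, 263.2]
eef_rot: [-3.142, -0.0, 0.319]
wrist_force: [-0.5, 0.3, -1.2]
finger_gap: 55.6
finger_force: 25.0
```

```bash
python3 -m creep '{"slide":[[0,0.01,-0.05],[0,0,0]],"turn":[0,0],"claw":[0.5,0.5]}' 20;python3 -m creep '{"slide":[[0,0,-0.04],[0,0,0]],"turn":[0,0],"claw":[0.5,0.5]}' 20
```

```text
clock: 31.35
eef_pos: [439.4, 340.7, 262.7]
eef_rot: [-3.142, -0.0, 0.319]
wrist_force: [0.2, -0.2, 0.5]
finger_gap: 56.0
finger_force: 20.0
clock: 31.6
eef_pos: [439.4, 340.7, 262.7]
eef_rot: [-3.142, -0.0, 0.319]
wrist_force: [-2.1, -1.3, 6.1]
finger_gap: 55.6
finger_force: 20.0
```

Contact again; release, rise and check.

```bash
python3 -m creep '{"slide":[[0,0,0.02],[0,0,0],[0,0,0],[0,0,0],[0,0,2],[0,0,4],[0,0,4],[0,0,0]],"turn":[0,0,0,0,0,0,0,0],"claw":[0.62,0.65,0.7,0.75,0.9,1,1,1]}' 20;python3 -m creep '{"slide":[[0,0,0],[0,0,0]],"turn":[0,0],"claw":[1,1]}' 20; python3 offs.py w13
python3 - <<'E'
from h import *
I=[]
for n in ["scene","side"]:
    p,d=manip.camera(n);X=cloud(d,manip.calibration(n))
    for m,ce in blobs(green(p)):
        m=fill(m)&(d>0);Q=X[m]
        if np.ptp(Q[:,0])>200 or Q[:,2].mean()<0: continue
        zt=np.percentile(Q[:,2],70);print(n,ce.round(),Q.mean(0).round(1),zt,rect(Q[abs(Q[:,2]-zt)<4]))
    u,v=(478,237) if n=="scene" else (356,345)
    I.append(cv2.resize(p[v-40:v+40,u-50:u+50],(400,320),interpolation=cv2.INTER_CUBIC))
    I.append(cv2.resize(p,(400,250),interpolation=cv2.INTER_AREA))
cv2.imwrite("pics/fin.png",np.hstack([np.vstack(I[:2]),np.vstack(I[2:])])[:,:,::-1])
E
```

```text
clock: 32.6
eef_pos: [439.5, 340.8, 365.4]
eef_rot: [-3.14, -0.005, 0.319]
wrist_force: [0.3, 0.9, -0.2]
finger_gap: 94.0
finger_force: 0.0
clock: 32.85
eef_pos: [439.3, 340.7, 361.1]
eef_rot: [3.141, 0.002, 0.319]
wrist_force: [-0.3, -0.6, -0.4]
finger_gap: 94.0
finger_force: 0.0
tx 439.399 +- 0.026; ty 340.707 +- 0.015; tz 361.752 +- 0.304; yaw 0.319 +- 0.0; cx 436.917 +- 0.037; cy 340.8 +- 0.058; len 79.4 +- 0.208; wid 55.0 +- 0.129; ztop 75.117 +- 0.026; dyaw -0.0 +- 0.002; along -2.328 +- 0.065; left 0.866 +- 0.055; 
scene [479. 235.] [452.6 341.1  67.4] 75.16084325102292 (array([438.8, 337.9,  84.9,  56.1]), 0.301)
side [357. 347.] [441.2 352.8  70.1] 74.68406098550395 (array([438. , 341.4,  79.6,  58.2]), 0.322)
```

View pics/fin.png

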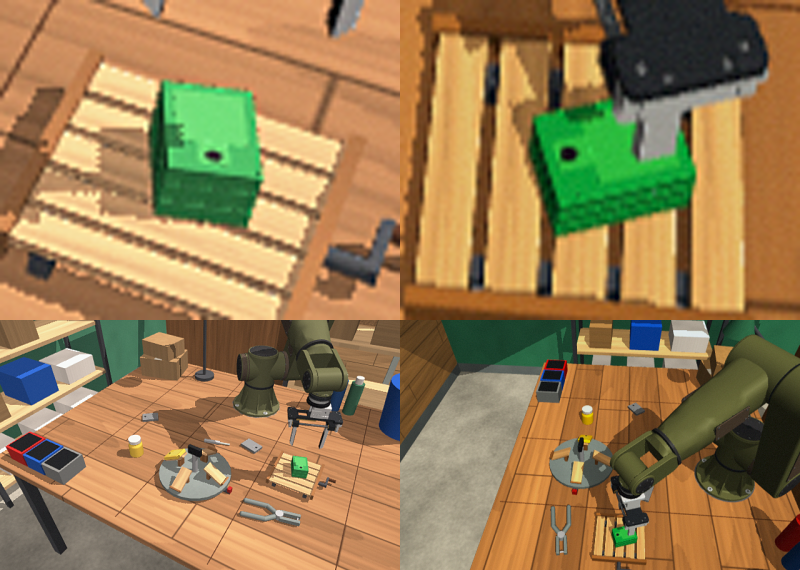

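The scene crop (205,150) and side crop (610,170) both show one flat, flush pile of three green cassettes. The yellow cassette is still in its bay and the other items are where they were. The gripper is clear of the pile, so I hand in.

```bash
python3 -c "
from cell import manip
print(manip.sign_off())"
```

```text
the job is handed in; nothing more can be done
None
```

The job is handed in at about 33 s: the green bay is at the pointer, the three green cassettes lie in one flat pile with edges within about 1 mm by camera, and the yellow cassette, jar, applicator and punch were left untouched.

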